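# Find the heavy side of a loaded blood mixer and hold it down

### The job

The pots on the blood mixer's rotor are filled unequally, so it runs out of balance. Take the crank by its hand grip and turn the rotor gently through one full turn, either way and never faster than a turn a second, feeling where it is heavy; then bring the heavy side straight down and finish still gripping the crank there, rotor at rest, so that I can clip the rim weight on at the top. Leave the things round the mixer where they stand.

Things in the scene. Friction and masses are not known exactly. Their poses are not given: they have to be found in the camera images.
- mixer: Blood mixer, fixed: grey foot 215 x 215 x 28 mm, white motor housing 125 mm wide, 261 high; an upright rotor on its front. Origin on the worktop under the foot's middle; z up, -x is the front, roughly towards the robot. In front of the origin lie: rotor disc (278 mm diameter) at 14 to 22 mm, eight identical opaque pots on it out to 56 mm, crank arms (one with grip, one with a lug) out to 81 mm.
- axle (a point): Fixed point in free air on the rotor's axis, level with the middle of the hand grip: 205 mm above the worktop, 140 mm in front of the mixer's origin. Axes are the mixer's (-x along the axle out of the front, z up); it does not turn with the rotor. Disc, crank and bare pots balance exactly; only the contents (some 0.2 kg at 75 mm from the axle) make one side heavy, at an unknown angle to the crank.
- crank_grip: The crank's hand grip: a black round barrel, 21 mm diameter, 101 mm long, parallel to the axle and 55 mm from it. It turns freely on its own pin, so it can be gripped from above and carried round without turning the hand. Origin: on its axis, 55 mm from the free end and 59 mm in front of the crank arm; x along the barrel, free end towards -x. It starts in the upper part of its circle.
- rotor (a joint): Turn in rad: 0 with the grip straight above the axle, growing clockwise seen from the front (grip 55 mm x sin q to the mixer's -y side, 55 mm x cos q above the axle). Starts within 0.8 of 0, two turns free each way. A clutch drags evenly with about 0.2 N m; the contents pull with at most 0.12 to 0.2, so it stays where it is left and turns harder while the heavy side rises, easier while it sinks.
- rim_weight: A small steel clip weight, U-shaped and open upward, 24 x 30 x 24 mm, standing to the right of the mixer. Origin under its middle. To be left standing.
- dropper_bottle: A white dropper bottle, 43 mm in diameter, 98 mm high, to the left of the mixer. Origin under its middle. To be left standing.
- amber_bottle: A brown bottle with a white cap, 45 mm in diameter, 93 mm high, to the left of the mixer. Origin under its middle. To be left standing.

How it is judged:
On the way:
1. the rotor has been turned through a full turn (its joint has passed 5.2 rad either way) ((value of joint rotor above 5.2 rad or value of joint rotor below -5.2 rad)).
At the end, for the whole second after the job is handed in: The contents' heavy side is within 15 degrees of straight below the axle, the rotor is at rest (under 0.05 rad/s) and the fingers still grip the crank's hand grip with more than 3 N (z of fill_mass in the frame of axle below -0.0724 m and contact force between the fingers and crank_grip above 3 N and velocity of joint rotor between -0.05 and 0.05 rad/s); the arm keeps its last pose, push and grip.
It fails at once if the rotor is spun faster than a turn a second (velocity of joint rotor above 6.3 rad/s or velocity of joint rotor below -6.3 rad/s).
It fails at once if a thing standing by the mixer is pushed more than 30 mm (distance of any of rim_weight, amber_bottle, dropper_bottle from where it was at the start of the episode above 0.03 m).
It also fails if it takes over 72 s, if anything falls off the work surface, if the arm or the gripper's body presses on something with over 40 N, if the wrist force passes 120 N, or if a joint passes its speed limit or range.

### The arm

A 6-joint arm with a two-finger parallel gripper is mounted at the origin on a cart in front of the work surface, level with it; the furniture and walls round the work are solid. World frame = base frame: x ahead of the robot, y to its left, z up, the work surface at z = 0. Lengths are in m, angles in rad, forces in N, time in s.
With the tool pointing down it reaches from about 0.3 to 0.85 m from the base axis. Payload 5.4 kg.
Tool frame: the origin (TCP) lies midway between the tips of the shut fingers; the grasp point (between the pads) lies r.pinch_z behind it (r.pinch_z is the distance from the TCP to the grasp point, in m); x points along the fingers, y is the direction in which the jaws open and shut, and the axes are right-handed (so a half turn about x gives the same grasp; the last joint's range is limited). The gripper opens to 85 mm and grips with 20 to 120 N. Pads are 22 mm wide; open, the fingers measure 114 mm over their backs; the gripper's body (76 mm by 85 mm) begins 54 mm behind the grasp point. The pads swing forward as they close: fully open they stand 13 mm farther back than shut.
Start: joints at [-1.455, 0.158, 1.597, -0, 1.386, -0.21], TCP at [0.184, -0.545, 0.231] pointing down, gripper open.
Joint ranges: [-2.91, 2.91], [-0.94, 2.29], [0.18, 2.7], [-1.29, 4.43], [0.17, 2.64], [-3, 3]. Speed limits (rad/s): [2.57, 2.57, 3.14, 3.14, 3.14, 3.14].

### API

Orientations are given as a rotation vector (axis times angle).
In Python, from rig import r gives the robot as it stands. The module is installed in compiled form; this text tells all that it offers.
- The arm moves only by the tool arm_command, never from a script. Its argument "rows" is a list of rows, each a list of 2 entries, a list of its own where there are three numbers: the shift along the tool's x, y, z in mm, then the turn about the tool's x in degrees. A call has 1 to 12 rows; each row is the pose to reach, as a shift and turn from the pose commanded when the call began, along the tool's axes at that moment; what a row does not reach only later rows make up. A row lasts 1/12 s, in which the tool goes at most 41.7 mm and 7.16 degrees, less where a joint would pass 70% of its speed; a pose out of reach is approached as far as the arm can. A call with a gripper value outside its range is refused whole. "claw" is the closure, from 0 (fully open) to 1 (shut), set as the call begins (left out, the last holds). The fingers move at their own pace and stop on an object; the grip force is fixed at half the most. Time passes only in rows, so rows that repeat a pose let the fingers close. It gives the time, the measured TCP pose, the force and the opening at its end, in the units of the state.
- r.observe(): the state, without advancing time (a new reading comes with each control period).
- r.camera(name): name is "scene" or "top" or "wrist"; returns a dict with "pixels" (480x640x3 uint8, blue, green, red), "vfov" (degrees; the focal length in pixels is half the picture's height over the tangent of half this angle, whatever the lens; pixels are square), "cx", "cy" (the principal point, pixels), "R" (3x3) and "t" (3): a world point X has camera coordinates R X + t. Camera axes: x right, y down, z forward; pixel columns grow to the right and rows downward; lengths in m; the calibration is good to about 2 mm. A picture is of the moment at which its call begins. There is no depth.
- r.finish_job(): hands the job in, once; it reports no verdict.
The state is a dict: "clock": time; "joint_positions": joint angles; "dq": joint speeds; "tau": joint torques, N m; "position": TCP position; "tcp_rot": TCP orientation; "ft_force": force on the tool from outside, world axes, zero at the start; "moment": the same for the moment, N m; "finger_gap": opening from 0.0 (shut) to 1.0 (fully open).
Only numpy, scipy, OpenCV 4.12 (cv2) and the standard library are available. Lean on these libraries where they do the work, as an engineer would, in place of code of your own. Each camera call takes 0.05 s, during which the arm holds its last target.

## Working session

There is one attempt and no reset: what is moved stays moved. The work goes in short steps, Python scripts to look and compute and a tool call to move; the robot and the scene stay as the last step left them, time stands still between calls to the robot, and variables do not carry over. Pictures are saved under pics/ and viewed, and the job is handed in when it is done.

Besides the shell and the picture viewer there is one more tool, called by a JSON object that holds its "api" and its "payload", one argument or row to a line. arm_command: Moves the arm, as the interface text tells. Its arguments: {"type":"object","properties":{"rows":{"type":"array"},"claw":{"type":"number"}},"required":["rows"]}

```bash
mkdir -p pics
python3 - <<'E'
from rig import r
import cv2,numpy as np
s=r.observe()
for k,v in s.items(): print(k,np.round(v,3))
print(r.pinch_z)
for n in("scene","top","wrist"):
    c=r.camera(n); cv2.imwrite(f"pics/{n}0.png",c["pixels"]); print(n,c["vfov"],c["cx"],c["cy"],np.round(c["R"],3).tolist(),np.round(c["t"],3))
E
```

```text
clock 0.0
joint_positions [-1.455  0.159  1.598 -0.     1.386 -0.21 ]
dq [-0.    -0.001  0.001 -0.001  0.002  0.001]
tau [ 2.0000e-03 -3.9599e+01 -3.3143e+01  0.0000e+00  8.0000e-03 -0.0000e+00]
position [ 0.184 -0.544  0.23 ]
tcp_rot [ 2.046  0.338 -2.046]
ft_force [-0.968 -0.596 -0.84 ]
moment [-0.001 -0.023 -0.02 ]
finger_gap 1.002
0.0187
scene 53.010015971127615 312.87446528264786 241.51441933381668 [[-0.871, -0.492, 0.003], [-0.366, 0.645, -0.671], [0.328, -0.585, -0.742]] [0.522 0.371 0.761]
top 46.86503630392879 310.7211754763254 245.77589731798022 [[-0.01, -1.0, 0.003], [-0.99, 0.01, -0.142], [0.142, -0.004, -0.99]] [-0.029  0.657  1.265]
wrist 67.20827906473122 321.163109436138 237.28592531919915 [[0.321, -0.947, -0.003], [-0.895, -0.304, 0.328], [-0.311, -0.103, -0.945]] [-0.573 -0.042  0.382]
```

View pics/scene0.png

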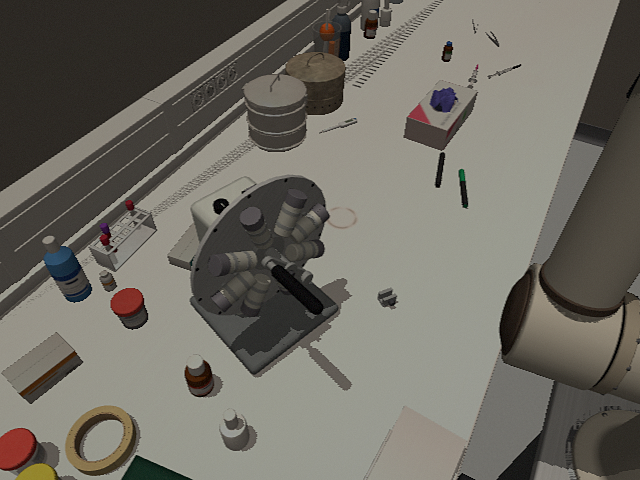

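View pics/top0.png

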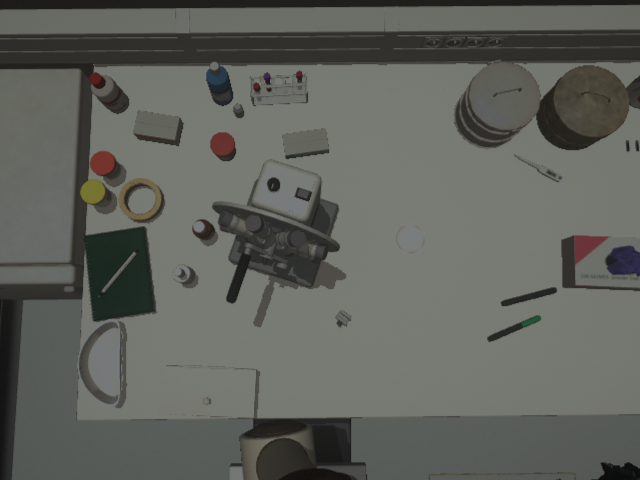

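View pics/wrist0.png

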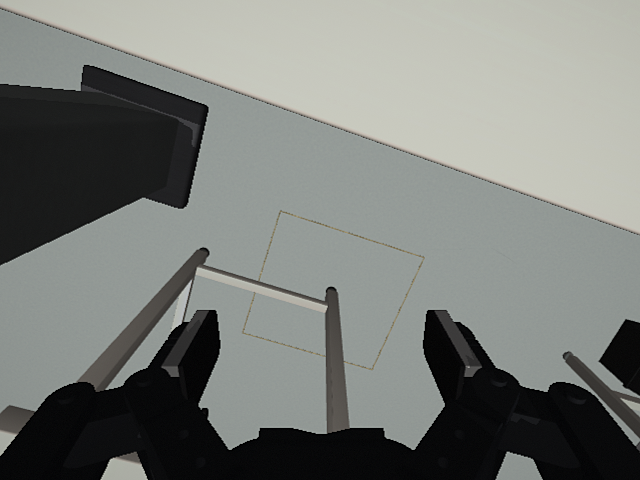

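The top view shows the foot's visible corners near (230,248), (305,285) and (338,205), and the black grip from (246,254) to (234,298). In the scene view the grip runs from (275,266) to (315,306). Next I'll measure these accurately.

```bash
cat > h.py <<'E'
from rig import r
import cv2,numpy as np
def cam(n):
    c=r.camera(n); c["f"]=240/np.tan(np.radians(c["vfov"]/2)); c["R"]=np.array(c["R"]);c["t"]=np.array(c["t"]); return c
def ray(c,u,v):
    d=c["R"].T@np.array([(u-c["cx"])/c["f"],(v-c["cy"])/c["f"],1]); return -c["R"].T@c["t"],d/np.linalg.norm(d)
def onz(c,u,v,z):
    o,d=ray(c,u,v); return o+d*(z-o[2])/d[2]
def proj(c,X):
    p=c["R"]@np.array(X)+c["t"]; return np.array([c["cx"]+c["f"]*p[0]/p[2],c["cy"]+c["f"]*p[1]/p[2]])
def tri(c1,p1,c2,p2):
    o1,d1=ray(c1,*p1);o2,d2=ray(c2,*p2)
    A=np.c_[d1,-d2];s=np.linalg.lstsq(A,o2-o1,rcond=None)[0]
    a=o1+s[0]*d1;b=o2+s[1]*d2; return (a+b)/2,np.linalg.norm(a-b)
def barrel(c,seed,thr=30):
    g=c["pixels"].max(2); m=(g<thr).astype(np.uint8)
    n,l,st,ce=cv2.connectedComponentsWithStats(m)
    k=l[seed[1],seed[0]]; return (l==k)&(k>0),st[k]
E
python3 - <<'E'
from h import *
for n,box in(("top",(190,140,160,160)),("scene",(170,160,200,220))):
    c=cam(n);x,y,w,h=box
    cv2.imwrite(f"pics/{n}1.png",cv2.resize(c["pixels"][y:y+h,x:x+w],None,fx=600/h,fy=600/h,interpolation=cv2.INTER_CUBIC)[:, :800])
    for s in {"top":[(238,280)],"scene":[(295,288)]}[n]:
      for thr in(25,35,45):
        m,st=barrel(c,s,thr); print(n,thr,st)
        if st[4]<3000:
            ys,xs=np.nonzero(m); print(cv2.minAreaRect(np.c_[xs,ys].astype(np.float32)))
E
```

```text
top 25 [     0      0    640    480 305028]
top 35 [227 253  24  50 421]
((238.0500030517578, 277.8500061035156), (9.486830711364746, 50.28021240234375), 18.43494987487793)
top 45 [227 252  25  51 485]
((237.95608520507812, 277.40484619140625), (10.568706512451172, 51.16439437866211), 20.224857330322266)
scene 25 [271 265  53  50 879]
((297.75, 288.75), (64.34671020507812, 16.970561981201172), 45.0)
scene 35 [271 265  53  50 943]
((296.92523193359375, 289.28375244140625), (64.27413940429688, 25.016399383544922), 30.69972038269043)
scene 45 [ 268  264   57   51 1034]
((296.1646423339844, 288.2227478027344), (68.06288146972656, 27.08542823791504), 30.69972038269043)
```

View pics/top1.png

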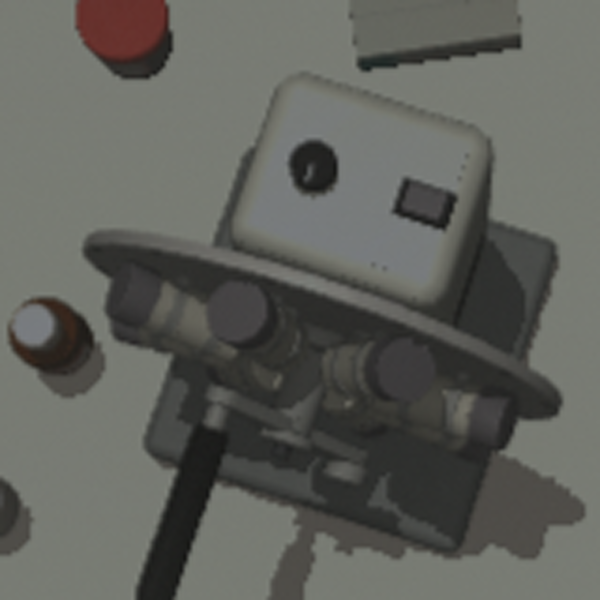

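View pics/scene1.png

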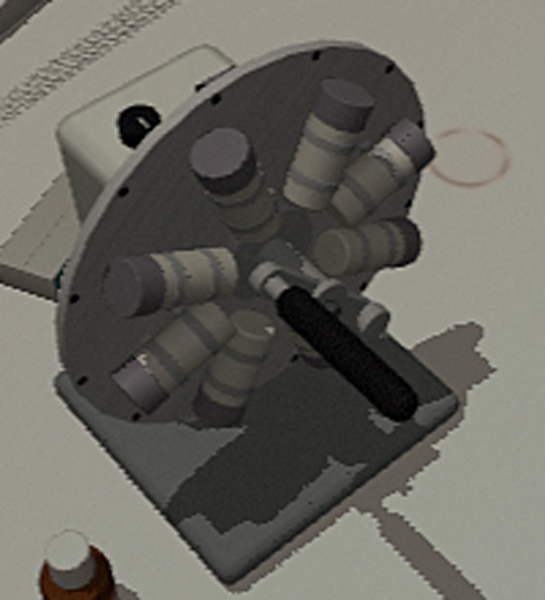

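Run:
```python
from h import *
T=cam("top");S=cam("scene")
print("top foot z=.028/.014");
for p in((229.2,258.7),(312.7,286.1),(338.3,204)):print(onz(T,*p,.028).round(4),onz(T,*p,0.014).round(4))
print("scene");
for p in((191.3,298.6),(253.6,373.8),(338.7,307.8)):print(onz(S,*p,.028).round(4),onz(S,*p,0.014).round(4))
E_={}
for n,c,s in(("T",T,(238,280)),("S",S,(295,288))):
    m,st=barrel(c,s,40); ys,xs=np.nonzero(m); P=np.c_[xs,ys].astype(float);mu=P.mean(0);u=np.linalg.svd(P-mu,full_matrices=False)[2][0]
    if u[1]<0:u=-u
    t=(P-mu)@u; w=np.abs((P-mu)@np.array([-u[1],u[0]]))
    e0,e1=mu+u*t.min(),mu+u*t.max();print(n,mu,u,e0,e1); E_[n]=(e0,e1)
    o,d=zip(ray(c,*e0),ray(c,*e1)); E_[n+'n']=np.cross(d[0][1],d[1][1]); E_[n+'o']=o[0]
# axis = intersection of two planes
a=np.cross(E_['Tn'],E_['Sn']);a/=np.linalg.norm(a); print("axis dir (planes)",a)
for i in(0,1):print(tri(T,E_['T'][i],S,E_['S'][i]))
```

```text
top foot z=.028/.014
[0.63   0.1599 0.028 ] [0.6317 0.1619 0.014 ]
[ 0.5624 -0.0393  0.028 ] [ 0.5634 -0.0394  0.014 ]
[ 0.7612 -0.1037  0.028 ] [ 0.7642 -0.1044  0.014 ]
scene
[0.8217 0.0963 0.028 ] [0.8303 0.0898 0.014 ]
[0.6238 0.169  0.028 ] [0.6289 0.1638 0.014 ]
[ 0.5577 -0.0282  0.028 ] [ 0.5616 -0.037   0.014 ]
T [238.31101512 277.30453564] [-0.32511838  0.94567333] [246.40422213 253.7637872 ] [229.93581313 301.66552414]Traceback (most recent call last):
  File "<stdin>", line 13, in <module>
    raise ValueError("At least one array has zero dimension")
ValueError: At least one array has zero dimension
```

Run:
```python
from h import *
T=cam("top");S=cam("scene")
E_={}
for n,c,s in(("T",T,(238,280)),("S",S,(295,288))):
    m,st=barrel(c,s,40); ys,xs=np.nonzero(m); P=np.c_[xs,ys].astype(float);mu=P.mean(0);u=np.linalg.svd(P-mu,full_matrices=False)[2][0]
    if u[1]<0:u=-u
    t=(P-mu)@u
    e0,e1=mu+u*t.min(),mu+u*t.max();print(n,mu,u,e0,e1); E_[n]=(e0,e1)
    E_[n+'n']=np.cross(ray(c,*e0)[1],ray(c,*e1)[1])
a=np.cross(E_['Tn'],E_['Sn']);a/=np.linalg.norm(a); print("axis dir",a)
for i in(0,1):print(tri(T,E_['T'][i],S,E_['S'][i]))
yaw=np.radians(-18.6);ex=np.array([np.cos(yaw),np.sin(yaw),0]);ey=np.array([-ex[1],ex[0],0]);O=np.array([.695,.029,0])
A=O-.14*ex+[0,0,.205];print("axle",A, "top/scene px",proj(T,A),proj(S,A))
for i in(0,1):
    d=tri(T,E_['T'][i],S,E_['S'][i])[0]-A; print(d@ex,d@ey,d[2],np.hypot(d@ey,d[2]),np.arctan2(-(d@ey),d[2]))
# scene objects
for nme,c,p,z in(("amber top",T,(203,229),.09),("drop",T,(182,273),.09),("rimw",T,(343,318),.012),("amb S",S,(199,385),.0),("drop S",S,(234,440),0),("rim S",S,(387,300),.0)):print(nme,onz(c,*p,z).round(3))
from scipy.spatial.transform import Rotation as R
print(R.from_rotvec(r.observe()["tcp_rot"]).as_matrix().round(3))
```

```text
T [238.32829374 277.32397408] [-0.32673461  0.94511613] [246.46800379 253.77895915] [229.91448385 301.6618532 ]
S [296.5932377  289.60143443] [0.73635821 0.67659189] [272.40805248 267.37923368] [321.48464862 312.47254024]
axis dir [-0.94769887  0.3190887   0.00701841]
(array([0.61450493, 0.09450775, 0.24966616]), np.float64(0.0038116126290823095))
(array([0.51692773, 0.1260534 , 0.2434569 ]), np.float64(0.0028998487691285126))
axle [0.56231242 0.0736543  0.205     ] top/scene px [258.4615949 280.7260375] [310.81881224 289.46761132]
0.04281501198342556 0.03641152436713647 0.04466615925465853 0.05762694586129904 -0.6839363396655076
-0.05972735273472031 0.035186338355735876 0.038456901925300796 0.05212496247074461 -0.7410164131011985
amber top [0.692 0.212 0.09 ]
drop [0.591 0.258 0.09 ]
rimw [ 0.487 -0.111  0.012]
amb S [0.707 0.225 0.   ]
drop S [0.595 0.273 0.   ]
rim S [ 0.488 -0.112  0.   ]
[[-0.     0.32  -0.947]
 [ 0.    -0.947 -0.32 ]
 [-1.    -0.    -0.   ]]
```

{"api": "arm_command", "payload": {
  "rows": [
    [[-100,0,0],0],
    [[-100,-50,-57],-7],
    [[-100,-500,-570],-142.7],
    [[-100,-500,-570],-142.7],
    [[-100,-500,-570],-142.7],
    [[-100,-500,-570],-142.7],
    [[-100,-500,-570],-142.7],
    [[-100,-500,-570],-142.7],
    [[-100,-500,-570],-142.7],
    [[-100,-500,-570],-142.7],
    [[-100,-500,-570],-142.7],
    [[-100,-500,-570],-142.7]
  ]
}}

```text
clock: 1.45
position: [0.4098, -0.154, 0.3177]
tcp_rot: [1.11, 1.268, -1.11]
ft_force: [1.0, -0.1, 0.2]
finger_gap: 1.003
```

```bash
cat > st.py <<'E'
from h import *
from scipy.spatial.transform import Rotation as R
yaw=np.radians(-18.6);ex=np.array([np.cos(yaw),np.sin(yaw),0]);ey=np.array([-ex[1],ex[0],0]);A=np.array([.5623,.0737,.205])
def show():
    s=r.observe();M=R.from_rotvec(s["tcp_rot"]).as_matrix();p=np.array(s["position"])
    print("t",round(s["clock"],2),"p",p.round(4),"yaw y",np.degrees(np.arctan2(M[1,1],M[0,1])).round(2),"F",np.round(s["ft_force"],2),"gap",round(s["finger_gap"],3),"q",np.round(s["joint_positions"],2), "xaxis",M[:,0].round(3))
    return s,M,p
def goto(X,yawdeg=71.4):
    s,M,p=show(); print("shift mm",(M.T@(np.array(X)-p)*1000).round(1),"turn",-(yawdeg-np.degrees(np.arctan2(M[1,1],M[0,1]))))
E
python3 -c "
from st import *
goto([.564,.111,.33])"
```

```text
t 1.45 p [ 0.4098 -0.154   0.3177] yaw y 7.62 F [ 1.04 -0.1   0.2 ] gap 1.003 q [-0.64 -0.26  1.83 -0.    1.57 -0.77] xaxis [ 0.001 -0.001 -1.   ]
shift mm [ -12.3  188.1 -242.2] turn -63.7758256048113
```

{"api": "arm_command", "payload": {
  "rows": [
    [[-12,188,-242],-63.8],
    [[-12,188,-242],-63.8],
    [[-12,188,-242],-63.8],
    [[-12,188,-242],-63.8],
    [[-12,188,-242],-63.8],
    [[-12,188,-242],-63.8],
    [[-12,188,-242],-63.8],
    [[-12,188,-242],-63.8],
    [[-12,188,-242],-63.8],
    [[-12,188,-242],-63.8],
    [[-12,188,-242],-63.8],
    [[-12,188,-242],-63.8]
  ]
}}

```text
clock: 2.45
position: [0.5648, 0.1074, 0.3293]
tcp_rot: [0.262, 1.555, -0.262]
ft_force: [-0.4, 0.7, -1.1]
finger_gap: 0.998
```

```bash
python3 -c "
from st import *
goto([.564,.111,.228])
c=cam('scene');cv2.imwrite('pics/scene2.png',c['pixels'])
c=cam('wrist');cv2.imwrite('pics/wrist2.png',c['pixels'])"
```

```text
t 2.45 p [0.5648 0.1074 0.3293] yaw y 70.88 F [-0.39  0.74 -1.06] gap 0.998 q [-0.02  0.11  1.46 -0.    1.57 -1.26] xaxis [-0. -0. -1.]
shift mm [101.3   3.2  -1.9] turn -0.5199887744550011
```

View pics/scene2.png

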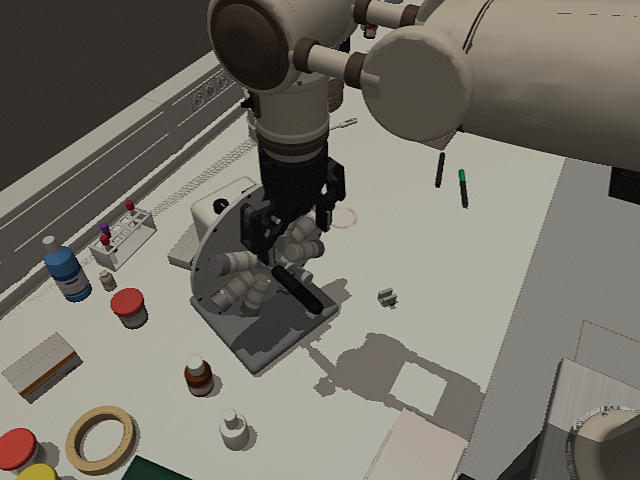

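View pics/wrist2.png

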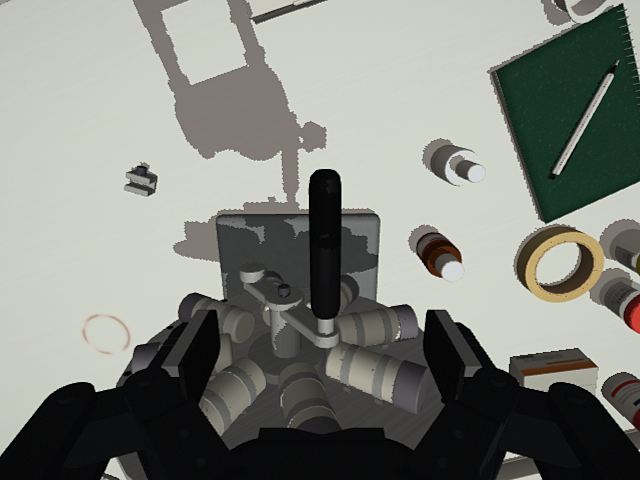

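The barrel is centred between the fingers (column about 325, fingers at 218 and 425) and parallel to the pads, so I'll descend and grip.

{"api": "arm_command", "payload": {
  "rows": [
    [[30,3,-2],-0.5],
    [[65,3,-2],-0.5],
    [[101,3,-2],-0.5],
    [[101,3,-2],-0.5],
    [[101,3,-2],-0.5]
  ]
}}

```text
clock: 2.97
position: [0.5626, 0.111, 0.2269]
tcp_rot: [0.253, 1.56, -0.254]
ft_force: [0.6, -0.2, 2.0]
finger_gap: 1.001
```

```bash
python3 -c "
from st import *
goto([.564,.111,.228])
c=cam('wrist');cv2.imwrite('pics/wrist3.png',c['pixels'])"
```

```text
t 2.97 p [0.5626 0.111  0.2269] yaw y 71.5 F [ 0.59 -0.24  2.04] gap 1.001 q [-0.02  0.16  1.6  -0.    1.38 -1.26] xaxis [-0.005  0.    -1.   ]
shift mm [-1.1  0.5  1.3] turn 0.09691225574582063
```

View pics/wrist3.png

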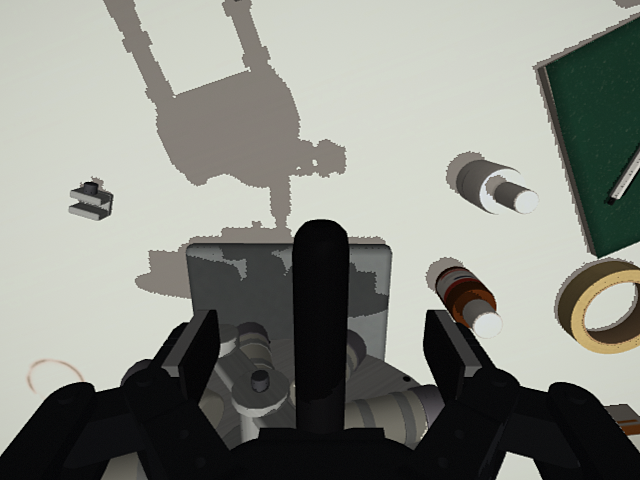

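The barrel (columns 295–348) stands midway between the pads (218 and 425), so I'll close.

{"api": "arm_command", "payload": {
  "rows": [
    [[0,0,0],0],
    [[0,0,0],0],
    [[0,0,0],0],
    [[0,0,0],0],
    [[0,0,0],0],
    [[0,0,0],0],
    [[0,0,0],0],
    [[0,0,0],0]
  ],
  "claw": 1
}}

```text
clock: 3.68
position: [0.5642, 0.111, 0.2286]
tcp_rot: [0.252, 1.555, -0.253]
ft_force: [-1.2, -3.0, 1.5]
finger_gap: 0.224
```

```bash
python3 -c "
from st import *
s,M,p=show();d=p+[0,0,.0187]-A;print(d@ex,d@ey,d[2],np.hypot(d@ey,d[2]),np.arctan2(-(d@ey),d[2]),s['moment'])
c=cam('wrist');cv2.imwrite('pics/wrist4.png',c['pixels'])"
```

```text
t 3.68 p [0.5642 0.111  0.2286] yaw y 71.57 F [-1.25 -2.96  1.48] gap 0.224 q [-0.02  0.16  1.6  -0.    1.38 -1.26] xaxis [ 0.    -0.001 -1.   ]
-0.010084211158107589 0.035914087784344795 0.04233391498518041 0.055515601945346015 -0.7035368987156665 [-0.39969633  0.10690886 -0.02018504]
```

View pics/wrist4.png

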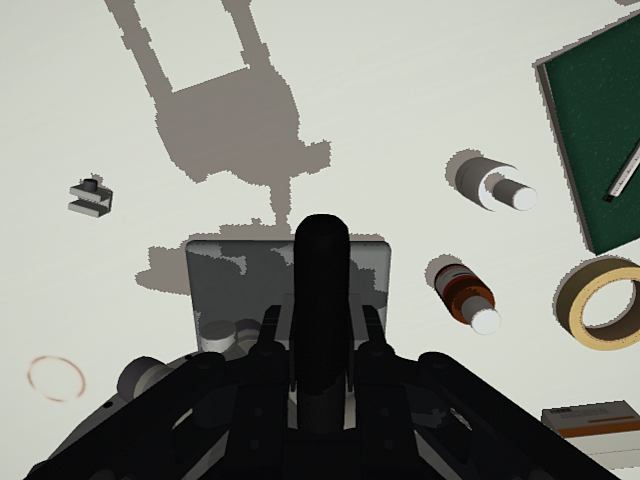

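```bash
python3 -c "
import numpy as np
f=lambda q:np.array([-55*np.cos(np.radians(q)),-55*np.sin(np.radians(q))])
for k in range(19):
  q0=-40-20*k
  print(q0-20,[[[*(f(q0-5*j)-f(q0)).round(1).tolist(),0],0] for j in(1,2,3,4)])
"
```

```text
-60 [[[3.2, 3.5, 0], 0], [[6.8, 6.8, 0], 0], [[10.6, 9.7, 0], 0], [[14.6, 12.3, 0], 0]]
-80 [[[4.3, 2.2, 0], 0], [[8.7, 4.1, 0], 0], [[13.3, 5.5, 0], 0], [[17.9, 6.5, 0], 0]]
-100 [[[4.8, 0.6, 0], 0], [[9.6, 0.8, 0], 0], [[14.3, 0.6, 0], 0], [[19.1, 0.0, 0], 0]]
-120 [[[4.7, -1.0, 0], 0], [[9.3, -2.5, 0], 0], [[13.7, -4.3, 0], 0], [[17.9, -6.5, 0], 0]]
-140 [[[4.0, -2.6, 0], 0], [[7.9, -5.5, 0], 0], [[11.4, -8.7, 0], 0], [[14.6, -12.3, 0], 0]]
-160 [[[2.9, -3.8, 0], 0], [[5.5, -7.9, 0], 0], [[7.7, -12.1, 0], 0], [[9.6, -16.5, 0], 0]]
-180 [[[1.4, -4.6, 0], 0], [[2.5, -9.3, 0], 0], [[3.1, -14.0, 0], 0], [[3.3, -18.8, 0], 0]]
-200 [[[-0.2, -4.8, 0], 0], [[-0.8, -9.6, 0], 0], [[-1.9, -14.2, 0], 0], [[-3.3, -18.8, 0], 0]]
-220 [[[-1.8, -4.4, 0], 0], [[-4.1, -8.7, 0], 0], [[-6.6, -12.7, 0], 0], [[-9.6, -16.5, 0], 0]]
-240 [[[-3.2, -3.5, 0], 0], [[-6.8, -6.8, 0], 0], [[-10.6, -9.7, 0], 0], [[-14.6, -12.3, 0], 0]]
-260 [[[-4.3, -2.2, 0], 0], [[-8.7, -4.1, 0], 0], [[-13.3, -5.5, 0], 0], [[-17.9, -6.5, 0], 0]]
-280 [[[-4.8, -0.6, 0], 0], [[-9.6, -0.8, 0], 0], [[-14.3, -0.6, 0], 0], [[-19.1, -0.0, 0], 0]]
-300 [[[-4.7, 1.0, 0], 0], [[-9.3, 2.5, 0], 0], [[-13.7, 4.3, 0], 0], [[-17.9, 6.5, 0], 0]]
-320 [[[-4.0, 2.6, 0], 0], [[-7.9, 5.5, 0], 0], [[-11.4, 8.7, 0], 0], [[-14.6, 12.3, 0], 0]]
-340 [[[-2.9, 3.8, 0], 0], [[-5.5, 7.9, 0], 0], [[-7.7, 12.1, 0], 0], [[-9.6, 16.5, 0], 0]]
-360 [[[-1.4, 4.6, 0], 0], [[-2.5, 9.3, 0], 0], [[-3.1, 14.0, 0], 0], [[-3.3, 18.8, 0], 0]]
-380 [[[0.2, 4.8, 0], 0], [[0.8, 9.6, 0], 0], [[1.9, 14.2, 0], 0], [[3.3, 18.8, 0], 0]]
-400 [[[1.8, 4.4, 0], 0], [[4.1, 8.7, 0], 0], [[6.6, 12.7, 0], 0], [[9.6, 16.5, 0], 0]]
-420 [[[3.2, 3.5, 0], 0], [[6.8, 6.8, 0], 0], [[10.6, 9.7, 0], 0], [[14.6, 12.3, 0], 0]]
```

{"api": "arm_command", "payload": {
  "rows": [
    [[3.2,3.5,0],0],
    [[6.8,6.8,0],0],
    [[10.6,9.7,0],0],
    [[14.6,12.3,0],0]
  ]
}}

```text
clock: 4.07
position: [0.5684, 0.1233, 0.2134]
tcp_rot: [0.252, 1.555, -0.252]
ft_force: [0.3, -3.5, 2.0]
finger_gap: 0.227
```

```bash
cat >> st.py <<'E'
def ang():
    s,M,p=show();d=p+[0,0,.0187]-A;print("ax %.4f y %.4f z %.4f r %.4f q %.3f"%(d@ex,d@ey,d[2],np.hypot(d@ey,d[2]),np.degrees(np.arctan2(-(d@ey),d[2]))),np.round(s["moment"],2))
E
python3 -c "
from st import *
ang()"
```

```text
t 4.07 p [0.5684 0.1233 0.2134] yaw y 71.59 F [ 0.3  -3.49  2.04] gap 0.227 q [ 0.01  0.19  1.6  -0.    1.35 -1.24] xaxis [ 0.001 -0.    -1.   ]
ax -0.0101 y 0.0489 z 0.0271 r 0.0560 q -60.988 [-0.48 -0.14 -0.04]
```

The rotor follows and the forces are small, so I'll carry on round.

{"api": "arm_command", "payload": {
  "rows": [
    [[4.3,2.2,0],0],
    [[8.7,4.1,0],0],
    [[13.3,5.5,0],0],
    [[17.9,6.5,0],0]
  ]
}}

```text
clock: 4.4
position: [0.5705, 0.1295, 0.1955]
tcp_rot: [0.253, 1.555, -0.252]
ft_force: [3.4, -2.7, 1.2]
finger_gap: 0.225
```

{"api": "arm_command", "payload": {
  "rows": [
    [[4.8,0.6,0],0],
    [[9.6,0.8,0],0],
    [[14.3,0.6,0],0],
    [[19.1,0.0,0],0]
  ]
}}

```text
clock: 4.73
position: [0.5705, 0.1295, 0.1765]
tcp_rot: [0.253, 1.555, -0.251]
ft_force: [5.0, -1.5, 1.5]
finger_gap: 0.228
```

{"api": "arm_command", "payload": {
  "rows": [
    [[4.7,-1.0,0],0],
    [[9.3,-2.5,0],0],
    [[13.7,-4.3,0],0],
    [[17.9,-6.5,0],0]
  ]
}}

```text
clock: 5.07
position: [0.5684, 0.1233, 0.1584]
tcp_rot: [0.253, 1.555, -0.251]
ft_force: [5.6, 0.5, 0.8]
finger_gap: 0.226
```

```bash
python3 -c "
from st import *
ang()"
```

```text
t 5.07 p [0.5684 0.1233 0.1584] yaw y 71.58 F [5.62 0.5  0.84] gap 0.226 q [ 0.01  0.24  1.65  0.    1.25 -1.24] xaxis [ 0.001  0.001 -1.   ]
ax -0.0101 y 0.0489 z -0.0279 r 0.0563 q -119.702 [-0.09 -0.82  0.04]
```

{"api": "arm_command", "payload": {
  "rows": [
    [[4.0,-2.6,0],0],
    [[7.9,-5.5,0],0],
    [[11.4,-8.7,0],0],
    [[14.6,-12.3,0],0]
  ]
}}

```text
clock: 5.4
position: [0.5643, 0.1115, 0.1436]
tcp_rot: [0.253, 1.555, -0.252]
ft_force: [5.6, -1.2, 0.2]
finger_gap: 0.227
```

{"api": "arm_command", "payload": {
  "rows": [
    [[2.9,-3.8,0],0],
    [[5.5,-7.9,0],0],
    [[7.7,-12.1,0],0],
    [[9.6,-16.5,0],0]
  ]
}}

```text
clock: 5.73
position: [0.559, 0.0958, 0.1341]
tcp_rot: [0.253, 1.555, -0.252]
ft_force: [5.4, -0.5, 1.7]
finger_gap: 0.23
```

{"api": "arm_command", "payload": {
  "rows": [
    [[1.4,-4.6,0],0],
    [[2.5,-9.3,0],0],
    [[3.1,-14.0,0],0],
    [[3.3,-18.8,0],0]
  ]
}}

```text
clock: 6.07
position: [0.553, 0.078, 0.1309]
tcp_rot: [0.253, 1.555, -0.252]
ft_force: [4.9, 0.6, -0.2]
finger_gap: 0.221
```

```bash
python3 -c "
from st import *
ang()
c=cam('scene');cv2.imwrite('pics/scene5.png',c['pixels'])"
```

```text
t 6.07 p [0.553  0.078  0.1309] yaw y 71.58 F [ 4.87  0.57 -0.18] gap 0.221 q [-0.08  0.21  1.74  0.    1.19 -1.33] xaxis [ 0.001  0.001 -1.   ]
ax -0.0102 y 0.0011 z -0.0554 r 0.0554 q -178.829 [-0.   -0.78 -0.07]
```

View pics/scene5.png

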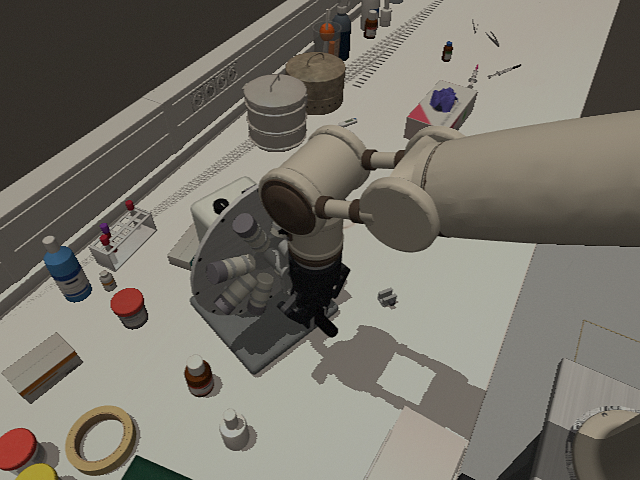

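The scene view shows the barrel still in the fingers at the bottom of the circle, free end near (330,328). The bottles and the weight are untouched, so I'll continue.

{"api": "arm_command", "payload": {
  "rows": [
    [[-0.2,-4.8,0],0],
    [[-0.8,-9.6,0],0],
    [[-1.9,-14.2,0],0],
    [[-3.3,-18.8,0],0]
  ]
}}

```text
clock: 6.45
position: [0.547, 0.0605, 0.1342]
tcp_rot: [0.253, 1.556, -0.251]
ft_force: [5.4, 0.4, -0.4]
finger_gap: 0.224
```

{"api": "arm_command", "payload": {
  "rows": [
    [[-1.8,-4.4,0],0],
    [[-4.1,-8.7,0],0],
    [[-6.6,-12.7,0],0],
    [[-9.6,-16.5,0],0]
  ]
}}

```text
clock: 6.78
position: [0.5417, 0.0449, 0.1436]
tcp_rot: [0.254, 1.556, -0.251]
ft_force: [6.6, 2.3, -1.9]
finger_gap: 0.225
```

{"api": "arm_command", "payload": {
  "rows": [
    [[-3.2,-3.5,0],0],
    [[-6.8,-6.8,0],0],
    [[-10.6,-9.7,0],0],
    [[-14.6,-12.3,0],0]
  ]
}}

```text
clock: 7.12
position: [0.5378, 0.0333, 0.158]
tcp_rot: [0.254, 1.556, -0.251]
ft_force: [6.2, 2.1, -2.7]
finger_gap: 0.227
```

{"api": "arm_command", "payload": {
  "rows": [
    [[-4.3,-2.2,0],0],
    [[-8.7,-4.1,0],0],
    [[-13.3,-5.5,0],0],
    [[-17.9,-6.5,0],0]
  ]
}}

```text
clock: 7.45
position: [0.5356, 0.027, 0.1756]
tcp_rot: [0.253, 1.556, -0.251]
ft_force: [6.9, 0.9, -4.6]
finger_gap: 0.226
```

{"api": "arm_command", "payload": {
  "rows": [
    [[-4.8,-0.6,0],0],
    [[-9.6,-0.8,0],0],
    [[-14.3,-0.6,0],0],
    [[-19.1,0.0,0],0]
  ]
}}

```text
clock: 7.78
position: [0.5355, 0.0267, 0.1944]
tcp_rot: [0.253, 1.557, -0.252]
ft_force: [7.4, -2.2, -6.1]
finger_gap: 0.225
```

{"api": "arm_command", "payload": {
  "rows": [
    [[-4.7,1.0,0],0],
    [[-9.3,2.5,0],0],
    [[-13.7,4.3,0],0],
    [[-17.9,6.5,0],0]
  ]
}}

```text
clock: 8.12
position: [0.5374, 0.0324, 0.2121]
tcp_rot: [0.252, 1.557, -0.253]
ft_force: [7.0, -4.3, -6.9]
finger_gap: 0.225
```

```bash
python3 -c "
from st import *
ang()"
```

```text
t 8.12 p [0.5374 0.0324 0.2121] yaw y 71.57 F [ 7.01 -4.26 -6.94] gap 0.225 q [-0.16  0.08  1.72 -0.    1.34 -1.41] xaxis [-0.002 -0.001 -1.   ]
ax -0.0104 y -0.0471 z 0.0258 r 0.0537 q 61.282 [-0.59 -1.07  0.03]
```

{"api": "arm_command", "payload": {
  "rows": [
    [[-4.0,2.6,0],0],
    [[-7.9,5.5,0],0],
    [[-11.4,8.7,0],0],
    [[-14.6,12.3,0],0]
  ]
}}

```text
clock: 8.45
position: [0.5411, 0.0433, 0.2268]
tcp_rot: [0.251, 1.558, -0.255]
ft_force: [4.8, -6.6, -3.9]
finger_gap: 0.228
```

{"api": "arm_command", "payload": {
  "rows": [
    [[-2.9,3.8,0],0],
    [[-5.5,7.9,0],0],
    [[-7.7,12.1,0],0],
    [[-9.6,16.5,0],0]
  ]
}}

```text
clock: 8.78
position: [0.5463, 0.0586, 0.2369]
tcp_rot: [0.25, 1.558, -0.256]
ft_force: [3.6, -7.8, -2.2]
finger_gap: 0.226
```

{"api": "arm_command", "payload": {
  "rows": [
    [[-1.4,4.6,0],0],
    [[-2.5,9.3,0],0],
    [[-3.1,14.0,0],0],
    [[-3.3,18.8,0],0]
  ]
}}

```text
clock: 9.12
position: [0.5525, 0.0766, 0.2409]
tcp_rot: [0.25, 1.557, -0.255]
ft_force: [1.5, -6.5, 1.7]
finger_gap: 0.225
```

{"api": "arm_command", "payload": {
  "rows": [
    [[0.2,4.8,0],0],
    [[0.8,9.6,0],0],
    [[1.9,14.2,0],0],
    [[3.3,18.8,0],0]
  ]
}}

```text
clock: 9.45
position: [0.5587, 0.0949, 0.238]
tcp_rot: [0.251, 1.556, -0.254]
ft_force: [3.1, -4.9, 2.1]
finger_gap: 0.225
```

{"api": "arm_command", "payload": {
  "rows": [
    [[1.8,4.4,0],0],
    [[4.1,8.7,0],0],
    [[6.6,12.7,0],0],
    [[9.6,16.5,0],0]
  ]
}}

```text
clock: 9.78
position: [0.5643, 0.1114, 0.2283]
tcp_rot: [0.252, 1.555, -0.253]
ft_force: [3.4, -3.7, 2.7]
finger_gap: 0.225
```

{"api": "arm_command", "payload": {
  "rows": [
    [[3.2,3.5,0],0],
    [[6.8,6.8,0],0],
    [[10.6,9.7,0],0],
    [[14.6,12.3,0],0]
  ]
}}

```text
clock: 10.12
position: [0.5684, 0.1234, 0.2134]
tcp_rot: [0.252, 1.555, -0.252]
ft_force: [4.3, -4.0, 2.6]
finger_gap: 0.223
```

```bash
python3 -c "
from st import *
ang()"
```

```text
t 10.12 p [0.5684 0.1234 0.2134] yaw y 71.59 F [ 4.26 -4.03  2.59] gap 0.223 q [ 0.01  0.19  1.6  -0.    1.35 -1.24] xaxis [ 0.001 -0.    -1.   ]
ax -0.0101 y 0.0490 z 0.0271 r 0.0560 q -61.038 [-0.58 -0.72 -0.04]
```

```bash
cat > fit.py <<'E'
import numpy as np
from st import ex,ey,A
from scipy.optimize import least_squares
# dir, pos, force
D=[(-1,.5684,.1233,.2134,.3,-3.5,2.04),(-1,.5705,.1295,.1955,3.4,-2.7,1.2),(-1,.5705,.1295,.1765,5,-1.5,1.5),(-1,.5684,.1233,.1584,5.62,.5,.84),
(-1,.5643,.1115,.1436,5.6,-1.2,.2),(-1,.559,.0958,.1341,5.4,-.5,1.7),(-1,.553,.078,.1309,4.87,.57,-.18),(-1,.547,.0605,.1342,5.4,.4,-.4),
(-1,.5417,.0449,.1436,6.6,2.3,-1.9),(-1,.5378,.0333,.158,6.2,2.1,-2.7),(-1,.5356,.027,.1756,6.9,.9,-4.6),(-1,.5355,.0267,.1944,7.4,-2.2,-6.1),
(-1,.5374,.0324,.2121,7.01,-4.26,-6.94),(-1,.5411,.0433,.2268,4.8,-6.6,-3.9),(-1,.5463,.0586,.2369,3.6,-7.8,-2.2),(-1,.5525,.0766,.2409,1.5,-6.5,1.7),
(-1,.5587,.0949,.238,3.1,-4.9,2.1),(-1,.5643,.1114,.2283,3.4,-3.7,2.7),(-1,.5684,.1234,.2134,4.26,-4.03,2.59)]
try:
    from rev import D2; D=D+D2
except ImportError: pass
D=np.array(D);s=D[:,0];P=D[:,1:4]+[0,0,.0187];F=D[:,4:7]
y=(P-A)@ey;z=P[:,2]-.205
sol=least_squares(lambda v:np.hypot(y-v[0],z-v[1])-v[2],[0,0,.055]).x; print("circle",sol.round(5))
def fit(cy,cz,sel,wfree):
    q=np.arctan2(-(y-cy),z-cz); fy=-F@ey; fz=-F[:,2]
    ty,tz=-np.cos(q),-np.sin(q); ry,rz=-np.sin(q),np.cos(q)
    Ft=fy*ty+fz*tz; Fr=fy*ry+fz*rz
    cols=[np.sin(q),np.cos(q)]+[(s==k)*1. for k in np.unique(s[sel])]
    M=np.stack(cols,1); c,_,_,_=np.linalg.lstsq(M[sel],Ft[sel],rcond=None)
    res=(Ft-M@c)[sel]; sd=res.std(ddof=len(c)); C=np.linalg.inv(M[sel].T@M[sel])*sd**2
    # Ft = drag - (G/r) sin(q+phi)
    phi=np.arctan2(-c[1],-c[0]); amp=np.hypot(c[0],c[1])
    qd=np.degrees(np.pi-phi)
    print("cen",cy,cz,"G %.3f Nm"%(amp*.055),"drag N",c[2:].round(2),"drag Nm",(c[2:]*.055).round(3),"resid",sd.round(2),"q_down %.1f (mod360 %.1f) +-%.1f"%(qd,(qd+180)%360-180,np.degrees(sd*np.sqrt(2/sel.sum())/amp)))
    return q,Ft,Fr,res
if __name__=="__main__":
    for k in(-1,1,0):
        sel=(s==k) if k else np.ones(len(s),bool)
        if sel.sum()<6: continue
        fit(0,0,sel,0); q,Ft,Fr,res=fit(sol[0],sol[1],sel,0)
        print(np.c_[np.degrees(q),Ft,Fr][sel].round(1).tolist())
E
python3 fit.py
```

```text
circle [ 0.0013  -0.00038  0.05503]
cen 0 0 G 0.147 Nm drag N [-3.82] drag Nm [-0.21] resid 0.51 q_down 138.9 (mod360 138.9) +-3.6
cen 0.001299695549176425 -0.0003810164366086211 G 0.146 Nm drag N [-3.79] drag Nm [-0.208] resid 0.52 q_down 138.7 (mod360 138.7) +-3.6
[[-60.0, -3.4, 1.8], [-80.0, -1.4, 1.2], [-99.9, -1.5, 0.1], [-120.0, -1.9, -1.5], [-140.3, -0.6, -0.3], [-160.3, -1.7, 1.2], [179.8, -2.1, -0.2], [160.1, -2.1, 0.3], [140.3, -4.5, 1.3], [120.5, -4.3, 2.0], [100.8, -5.1, 2.1], [81.1, -6.0, 1.2], [61.6, -7.0, 1.7], [42.0, -6.1, -0.3], [22.1, -6.6, -0.3], [1.7, -5.6, -1.9], [-18.7, -4.1, -0.8], [-39.6, -3.6, -0.5], [-60.1, -3.5, 0.8]]
cen 0 0 G 0.147 Nm drag N [-3.82] drag Nm [-0.21] resid 0.51 q_down 138.9 (mod360 138.9) +-3.6
cen 0.001299695549176425 -0.0003810164366086211 G 0.146 Nm drag N [-3.79] drag Nm [-0.208] resid 0.52 q_down 138.7 (mod360 138.7) +-3.6
[[-60.0, -3.4, 1.8], [-80.0, -1.4, 1.2], [-99.9, -1.5, 0.1], [-120.0, -1.9, -1.5], [-140.3, -0.6, -0.3], [-160.3, -1.7, 1.2], [179.8, -2.1, -0.2], [160.1, -2.1, 0.3], [140.3, -4.5, 1.3], [120.5, -4.3, 2.0], [100.8, -5.1, 2.1], [81.1, -6.0, 1.2], [61.6, -7.0, 1.7], [42.0, -6.1, -0.3], [22.1, -6.6, -0.3], [1.7, -5.6, -1.9], [-18.7, -4.1, -0.8], [-39.6, -3.6, -0.5], [-60.1, -3.5, 0.8]]
```

The fit gives an unbalance of 0.146 N m, a drag of 0.21 N m, and the heavy side down at q of about +139° (that is, -221°). I'll go back the other way, measuring again to confirm this.

```bash
python3 -c "
import numpy as np
f=lambda q:np.array([-55*np.cos(np.radians(q)),-55*np.sin(np.radians(q))])
for k in range(14):
  q0=-420+20*k
  print(q0+20,[[[*(f(q0+5*j)-f(q0)).round(1).tolist(),0],0] for j in(1,2,3,4)])
"
```

```text
-400 [[[-4.0, -2.6, 0], 0], [[-7.9, -5.5, 0], 0], [[-11.4, -8.7, 0], 0], [[-14.6, -12.3, 0], 0]]
-380 [[[-2.9, -3.8, 0], 0], [[-5.5, -7.9, 0], 0], [[-7.7, -12.1, 0], 0], [[-9.6, -16.5, 0], 0]]
-360 [[[-1.4, -4.6, 0], 0], [[-2.5, -9.3, 0], 0], [[-3.1, -14.0, 0], 0], [[-3.3, -18.8, 0], 0]]
-340 [[[0.2, -4.8, 0], 0], [[0.8, -9.6, 0], 0], [[1.9, -14.2, 0], 0], [[3.3, -18.8, 0], 0]]
-320 [[[1.8, -4.4, 0], 0], [[4.1, -8.7, 0], 0], [[6.6, -12.7, 0], 0], [[9.6, -16.5, 0], 0]]
-300 [[[3.2, -3.5, 0], 0], [[6.8, -6.8, 0], 0], [[10.6, -9.7, 0], 0], [[14.6, -12.3, 0], 0]]
-280 [[[4.3, -2.2, 0], 0], [[8.7, -4.1, 0], 0], [[13.3, -5.5, 0], 0], [[17.9, -6.5, 0], 0]]
-260 [[[4.8, -0.6, 0], 0], [[9.6, -0.8, 0], 0], [[14.3, -0.6, 0], 0], [[19.1, 0.0, 0], 0]]
-240 [[[4.7, 1.0, 0], 0], [[9.3, 2.5, 0], 0], [[13.7, 4.3, 0], 0], [[17.9, 6.5, 0], 0]]
-220 [[[4.0, 2.6, 0], 0], [[7.9, 5.5, 0], 0], [[11.4, 8.7, 0], 0], [[14.6, 12.3, 0], 0]]
-200 [[[2.9, 3.8, 0], 0], [[5.5, 7.9, 0], 0], [[7.7, 12.1, 0], 0], [[9.6, 16.5, 0], 0]]
-180 [[[1.4, 4.6, 0], 0], [[2.5, 9.3, 0], 0], [[3.1, 14.0, 0], 0], [[3.3, 18.8, 0], 0]]
-160 [[[-0.2, 4.8, 0], 0], [[-0.8, 9.6, 0], 0], [[-1.9, 14.2, 0], 0], [[-3.3, 18.8, 0], 0]]
-140 [[[-1.8, 4.4, 0], 0], [[-4.1, 8.7, 0], 0], [[-6.6, 12.7, 0], 0], [[-9.6, 16.5, 0], 0]]
```

{"api": "arm_command", "payload": {
  "rows": [
    [[-4.0,-2.6,0],0],
    [[-7.9,-5.5,0],0],
    [[-11.4,-8.7,0],0],
    [[-14.6,-12.3,0],0]
  ]
}}

```text
clock: 10.45
position: [0.5647, 0.1125, 0.2274]
tcp_rot: [0.254, 1.555, -0.25]
ft_force: [8.1, 1.0, -2.7]
finger_gap: 0.226
```

{"api": "arm_command", "payload": {
  "rows": [
    [[-2.9,-3.8,0],0],
    [[-5.5,-7.9,0],0],
    [[-7.7,-12.1,0],0],
    [[-9.6,-16.5,0],0]
  ]
}}

```text
clock: 10.78
position: [0.5594, 0.0969, 0.2373]
tcp_rot: [0.254, 1.555, -0.25]
ft_force: [7.9, 0.2, -1.7]
finger_gap: 0.224
```

{"api": "arm_command", "payload": {
  "rows": [
    [[-1.4,-4.6,0],0],
    [[-2.5,-9.3,0],0],
    [[-3.1,-14.0,0],0],
    [[-3.3,-18.8,0],0]
  ]
}}

```text
clock: 11.12
position: [0.5533, 0.079, 0.2409]
tcp_rot: [0.254, 1.555, -0.25]
ft_force: [5.8, 0.7, 1.7]
finger_gap: 0.223
```

{"api": "arm_command", "payload": {
  "rows": [
    [[0.2,-4.8,0],0],
    [[0.8,-9.6,0],0],
    [[1.9,-14.2,0],0],
    [[3.3,-18.8,0],0]
  ]
}}

```text
clock: 11.45
position: [0.5469, 0.0603, 0.2376]
tcp_rot: [0.253, 1.556, -0.251]
ft_force: [5.1, 0.3, -0.3]
finger_gap: 0.223
```

{"api": "arm_command", "payload": {
  "rows": [
    [[1.8,-4.4,0],0],
    [[4.1,-8.7,0],0],
    [[6.6,-12.7,0],0],
    [[9.6,-16.5,0],0]
  ]
}}

```text
clock: 11.78
position: [0.5415, 0.0442, 0.2276]
tcp_rot: [0.253, 1.556, -0.252]
ft_force: [6.3, 0.0, 0.5]
finger_gap: 0.221
```

{"api": "arm_command", "payload": {
  "rows": [
    [[3.2,-3.5,0],0],
    [[6.8,-6.8,0],0],
    [[10.6,-9.7,0],0],
    [[14.6,-12.3,0],0]
  ]
}}

```text
clock: 12.12
position: [0.5376, 0.0328, 0.2129]
tcp_rot: [0.253, 1.556, -0.252]
ft_force: [6.1, 1.0, -1.0]
finger_gap: 0.227
```

{"api": "arm_command", "payload": {
  "rows": [
    [[4.3,-2.2,0],0],
    [[8.7,-4.1,0],0],
    [[13.3,-5.5,0],0],
    [[17.9,-6.5,0],0]
  ]
}}

```text
clock: 12.45
position: [0.5356, 0.0268, 0.1952]
tcp_rot: [0.253, 1.556, -0.251]
ft_force: [3.9, 1.6, 1.9]
finger_gap: 0.226
```

{"api": "arm_command", "payload": {
  "rows": [
    [[4.8,-0.6,0],0],
    [[9.6,-0.8,0],0],
    [[14.3,-0.6,0],0],
    [[19.1,0.0,0],0]
  ]
}}

```text
clock: 12.78
position: [0.5356, 0.0269, 0.1763]
tcp_rot: [0.253, 1.557, -0.252]
ft_force: [3.5, 2.9, 3.8]
finger_gap: 0.226
```

{"api": "arm_command", "payload": {
  "rows": [
    [[4.7,1.0,0],0],
    [[9.3,2.5,0],0],
    [[13.7,4.3,0],0],
    [[17.9,6.5,0],0]
  ]
}}

```text
clock: 13.12
position: [0.5377, 0.033, 0.1585]
tcp_rot: [0.252, 1.557, -0.252]
ft_force: [1.1, 3.1, 5.1]
finger_gap: 0.224
```

{"api": "arm_command", "payload": {
  "rows": [
    [[4.0,2.6,0],0],
    [[7.9,5.5,0],0],
    [[11.4,8.7,0],0],
    [[14.6,12.3,0],0]
  ]
}}

```text
clock: 13.45
position: [0.5416, 0.0443, 0.144]
tcp_rot: [0.251, 1.557, -0.253]
ft_force: [0.9, 1.7, 6.1]
finger_gap: 0.226
```

{"api": "arm_command", "payload": {
  "rows": [
    [[2.9,3.8,0],0],
    [[5.5,7.9,0],0],
    [[7.7,12.1,0],0],
    [[9.6,16.5,0],0]
  ]
}}

```text
clock: 13.78
position: [0.5467, 0.0594, 0.1345]
tcp_rot: [0.25, 1.557, -0.254]
ft_force: [-0.5, -2.1, 6.7]
finger_gap: 0.223
```

{"api": "arm_command", "payload": {
  "rows": [
    [[1.4,4.6,0],0],
    [[2.5,9.3,0],0],
    [[3.1,14.0,0],0],
    [[3.3,18.8,0],0]
  ]
}}

```text
clock: 14.12
position: [0.5525, 0.0765, 0.1309]
tcp_rot: [0.249, 1.557, -0.255]
ft_force: [-0.8, -4.7, 3.9]
finger_gap: 0.221
```

{"api": "arm_command", "payload": {
  "rows": [
    [[-0.2,4.8,0],0],
    [[-0.8,9.6,0],0],
    [[-1.9,14.2,0],0],
    [[-3.3,18.8,0],0]
  ]
}}

```text
clock: 14.45
position: [0.5583, 0.0938, 0.1334]
tcp_rot: [0.249, 1.557, -0.256]
ft_force: [2.7, -8.1, 0.3]
finger_gap: 0.223
```

{"api": "arm_command", "payload": {
  "rows": [
    [[-1.8,4.4,0],0],
    [[-4.1,8.7,0],0],
    [[-6.6,12.7,0],0],
    [[-9.6,16.5,0],0]
  ]
}}

```text
clock: 14.78
position: [0.5637, 0.1096, 0.1421]
tcp_rot: [0.249, 1.557, -0.256]
ft_force: [6.5, -5.8, -5.7]
finger_gap: 0.226
```

```bash
cat > rev.py <<'E'
D2=[(1,.5647,.1125,.2274,8.1,1,-2.7),(1,.5594,.0969,.2373,7.9,.2,-1.7),(1,.5533,.079,.2409,5.8,.7,1.7),(1,.5469,.0603,.2376,5.1,.3,-.3),(1,.5415,.0442,.2276,6.3,0,.5),(1,.5376,.0328,.2129,6.1,1,-1),(1,.5356,.0268,.1952,3.9,1.6,1.9),(1,.5356,.0269,.1763,3.5,2.9,3.8),(1,.5377,.033,.1585,1.1,3.1,5.1),(1,.5416,.0443,.144,.9,1.7,6.1),(1,.5467,.0594,.1345,-.5,-2.1,6.7),(1,.5525,.0765,.1309,-.8,-4.7,3.9),(1,.5583,.0938,.1334,2.7,-8.1,.3),(1,.5637,.1096,.1421,6.5,-5.8,-5.7)]
E
python3 fit.py; python3 -c "
from st import *
ang()"
```

```text
circle [ 0.0013  -0.00039  0.05503]
cen 0 0 G 0.147 Nm drag N [-3.82] drag Nm [-0.21] resid 0.51 q_down 138.9 (mod360 138.9) +-3.6
cen 0.001295968564643713 -0.00038718037556403505 G 0.146 Nm drag N [-3.79] drag Nm [-0.208] resid 0.52 q_down 138.7 (mod360 138.7) +-3.6
[[-60.0, -3.4, 1.8], [-80.0, -1.4, 1.2], [-99.9, -1.5, 0.1], [-120.0, -1.9, -1.5], [-140.3, -0.6, -0.3], [-160.3, -1.7, 1.2], [179.8, -2.1, -0.2], [160.1, -2.1, 0.3], [140.3, -4.5, 1.3], [120.5, -4.3, 2.0], [100.8, -5.1, 2.1], [81.1, -6.0, 1.2], [61.6, -7.0, 1.7], [42.0, -6.1, -0.3], [22.1, -6.6, -0.3], [1.7, -5.6, -1.9], [-18.7, -4.1, -0.8], [-39.6, -3.6, -0.5], [-60.1, -3.5, 0.8]]
cen 0 0 G 0.133 Nm drag N [3.81] drag Nm [0.21] resid 0.63 q_down 147.5 (mod360 147.5) +-5.7
cen 0.001295968564643713 -0.00038718037556403505 G 0.134 Nm drag N [3.88] drag Nm [0.213] resid 0.61 q_down 146.4 (mod360 146.4) +-5.4
[[-41.1, 4.4, -0.3], [-21.0, 3.1, 0.6], [-0.9, 2.5, -1.7], [20.1, 1.7, 0.9], [40.7, 1.8, 0.9], [60.6, 0.5, 3.0], [80.3, 2.3, 2.4], [100.1, 3.1, 4.5], [119.9, 2.8, 5.4], [139.5, 2.5, 5.9], [158.9, 4.4, 5.5], [178.2, 4.8
[... 475 characters left out ...]
[140.3, -4.5, 1.3], [120.5, -4.3, 2.0], [100.8, -5.1, 2.1], [81.1, -6.0, 1.2], [61.6, -7.0, 1.7], [42.0, -6.1, -0.3], [22.1, -6.6, -0.3], [1.7, -5.6, -1.9], [-18.7, -4.1, -0.8], [-39.6, -3.6, -0.5], [-60.1, -3.5, 0.8], [-41.1, 4.4, -0.3], [-21.0, 3.1, 0.6], [-0.9, 2.5, -1.7], [20.1, 1.7, 0.9], [40.7, 1.8, 0.9], [60.6, 0.5, 3.0], [80.3, 2.3, 2.4], [100.1, 3.1, 4.5], [119.9, 2.8, 5.4], [139.5, 2.5, 5.9], [158.9, 4.4, 5.5], [178.2, 4.8, 3.7], [-162.6, 6.4, 2.3], [-142.9, 6.2, -2.5]]
t 14.78 p [0.5637 0.1096 0.1421] yaw y 71.57 F [ 6.55 -5.79 -5.74] gap 0.226 q [-0.02  0.24  1.68 -0.    1.22 -1.26] xaxis [-0.002 -0.004 -1.   ]
ax -0.0102 y 0.0345 z -0.0442 r 0.0560 q -142.035 [-0.81 -0.9  -0.03]
```

{"api": "arm_command", "payload": {
  "rows": [
    [[2.9,-3.8,0],0],
    [[5.5,-7.9,0],0],
    [[7.7,-12.1,0],0],
    [[9.6,-16.5,0],0]
  ]
}}

```text
clock: 15.12
position: [0.5588, 0.095, 0.1339]
tcp_rot: [0.252, 1.556, -0.253]
ft_force: [4.1, -0.0, 1.5]
finger_gap: 0.225
```

{"api": "arm_command", "payload": {
  "rows": [
    [[1.4,-4.6,0],0],
    [[2.5,-9.3,0],0],
    [[3.1,-14.0,0],0],
    [[3.3,-18.8,0],0]
  ]
}}

```text
clock: 15.45
position: [0.5527, 0.0773, 0.1309]
tcp_rot: [0.252, 1.556, -0.252]
ft_force: [5.7, 0.8, -0.1]
finger_gap: 0.227
```

{"api": "arm_command", "payload": {
  "rows": [
    [[-0.2,-4.8,0],0],
    [[-0.8,-9.6,0],0],
    [[-1.9,-14.2,0],0],
    [[-3.3,-18.8,0],0]
  ]
}}

```text
clock: 15.78
position: [0.5468, 0.0597, 0.1345]
tcp_rot: [0.253, 1.556, -0.252]
ft_force: [5.0, 1.7, -0.1]
finger_gap: 0.225
```

{"api": "arm_command", "payload": {
  "rows": [
    [[-1.6,-4.0,0],0],
    [[-3.6,-7.9,0],0],
    [[-5.8,-11.5,0],0],
    [[-8.3,-15.0,0],0]
  ]
}}

```text
clock: 16.12
position: [0.5421, 0.0458, 0.1428]
tcp_rot: [0.253, 1.556, -0.252]
ft_force: [5.5, 1.7, 0.0]
finger_gap: 0.227
```

{"api": "arm_command", "payload": {
  "rows": [
    [[0,0,0],0],
    [[0,0,0],0],
    [[0,0,0],0],
    [[0,0,0],0],
    [[0,0,0],0],
    [[0,0,0],0],
    [[0,0,0],0],
    [[0,0,0],0]
  ]
}}

```text
clock: 16.78
position: [0.5421, 0.0458, 0.1428]
tcp_rot: [0.252, 1.556, -0.252]
ft_force: [1.0, -2.4, 4.0]
finger_gap: 0.227
```

```bash
python3 -c "
from st import *
A=A+.0013*ey-[0,0,.0004]
import st; st.A=A
st.ang()
c=cam('scene');cv2.imwrite('pics/scene6.png',c['pixels'])
c=cam('wrist');cv2.imwrite('pics/wrist6.png',c['pixels'])
print(np.round(r.observe()['dq'],3))"
```

```text
t 16.78 p [0.5421 0.0458 0.1428] yaw y 71.59 F [ 1.04 -2.41  4.02] gap 0.227 q [-0.14  0.16  1.77 -0.    1.21 -1.39] xaxis [-0. -0. -1.]
ax -0.0103 y -0.0342 z -0.0431 r 0.0550 q 141.607 [-0.28 -0.09 -0.  ]
[ 0.001 -0.001  0.002  0.002  0.     0.   ]
```

View pics/scene6.png

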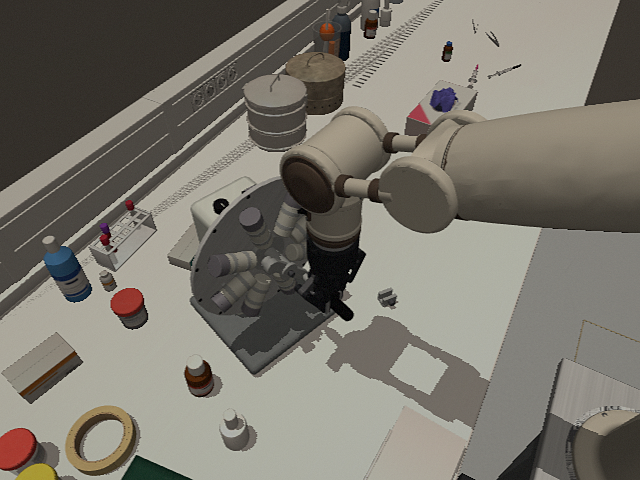

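View pics/wrist6.png

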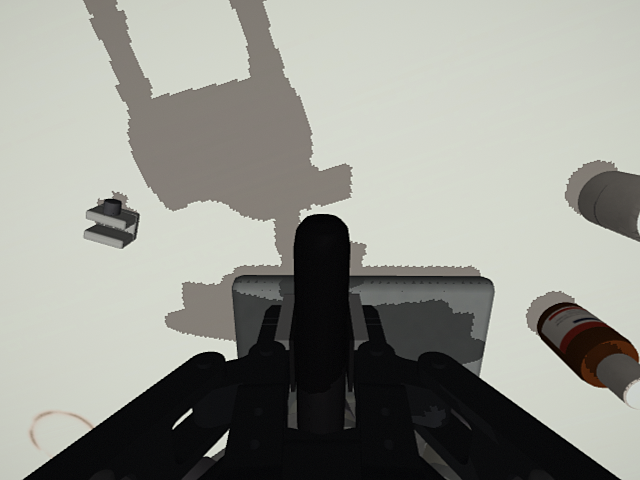

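The grip is at +141.6°, still held and at rest. I'll add the four readings from the return to the fit before handing in.

```bash
cat >> rev.py <<'E'
D2+=[(-1,.5588,.095,.1339,4.1,0,1.5),(-1,.5527,.0773,.1309,5.7,.8,-.1),(-1,.5468,.0597,.1345,5,1.7,-.1),(-1,.5421,.0458,.1428,5.5,1.7,0)]
E
python3 fit.py | grep cen
```

```text
cen 0 0 G 0.144 Nm drag N [-3.82] drag Nm [-0.21] resid 0.52 q_down 138.4 (mod360 138.4) +-3.4
cen 0.0012949822697362464 -0.0003818092665166376 G 0.143 Nm drag N [-3.78] drag Nm [-0.208] resid 0.53 q_down 138.1 (mod360 138.1) +-3.4
cen 0 0 G 0.133 Nm drag N [3.81] drag Nm [0.21] resid 0.63 q_down 147.5 (mod360 147.5) +-5.7
cen 0.0012949822697362464 -0.0003818092665166376 G 0.134 Nm drag N [3.88] drag Nm [0.213] resid 0.61 q_down 146.4 (mod360 146.4) +-5.4
cen 0 0 G 0.138 Nm drag N [-3.8   3.79] drag Nm [-0.209  0.209] resid 0.57 q_down 141.7 (mod360 141.7) +-3.0
cen 0.0012949822697362464 -0.0003818092665166376 G 0.138 Nm drag N [-3.76  3.86] drag Nm [-0.207  0.212] resid 0.56 q_down 141.1 (mod360 141.1) +-3.0
```

The combined fit gives 141 ± 3° and the rotor stands at 141.6°, so I'll hand it in.

```bash
python3 -c "
from rig import r
print(r.finish_job()); s=r.observe(); print(s['clock'],s['finger_gap'],s['position'])"
```

```text
the job is handed in; nothing more can be done
None
the job is handed in; nothing more can be done
```

The crank is held with the heavy side as near straight down as I could measure, and the job is handed in; the hand-in gave no verdict.

- **Turning:** I gripped the crank from above and turned the rotor one full turn, from about -40° to -420°, at roughly 60°/s. I then came back 280° to measure again the other way.
- **Where it is heavy:** A fit to 37 force readings gives a pull of about 0.14 N m and a drag of about 0.21 N m, both as described. It puts the heavy side straight down with the crank at 141° ± 3°.
- **Last checks:** The rotor stood at 141.6°, with joint speeds near zero. The fingers' opening, 0.227, was that of the closed grip on the barrel. The bottles and the rim weight looked unmoved in the last picture. Clock 16.8 s at the last check.
- **What disagreed:** The two directions taken alone gave 138° and 146°, a spread within the force noise of about 0.6 N and well inside the 15° allowed. A steady error in the force sensor would shift both directions alike, so this comparison could not rule one out. I did not measure the finger force on the grip directly.

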